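Change over the drying trays

ROBOT

A 6-joint arm with a two-finger parallel gripper is mounted at the origin on the work surface. World frame = base frame: x ahead of the robot, y to its left, z up, the work surface at z = 0. Lengths are in mm, angles in rad, forces in N, time in s.
With the tool pointing down it reaches from about 300 to 775 mm from the base axis. Payload 14.6 kg.
Tool frame: the origin (TCP) lies on the centre line of the jaws, within the pads' length; the fingertips stand 19 mm ahead of it and the grasp point (between the pads) is the TCP (bot.tip_reach is the distance from the TCP to the fingertips, in mm); y points along the fingers, x is the direction in which the jaws open and shut, and the axes are right-handed (so a half turn about y gives the same grasp; the last joint's range is limited). The gripper opens to 85 mm and grips with 20 to 120 N. Pads are 22 mm wide; open, the fingers measure 114 mm over their backs; the gripper's body (76 mm by 85 mm) begins 54 mm behind the grasp point. The pads swing forward as they close: fully open they stand 13 mm farther back than shut.
Start: joints at [1.086, 0.3, 1.521, -0, 1.321, -0.067], TCP at [223.159, 502.682, 250.281] pointing down, gripper open.
Joint ranges: [-3.03, 3.03], [-0.79, 2.21], [0.23, 2.52], [-1.04, 4.18], [0, 3.07], [-2.55, 2.55]. Speed limits (rad/s): [2.22, 2.22, 2.57, 3.14, 3.14, 3.14].

INTERFACE

Orientations are given as a unit quaternion [w, x, y, z].
In Python, from rig import bot gives the robot as it stands. Calls block until the motion is done:
- bot.move_to(position, orientation): joint-space move of the TCP to a pose.
- bot.servo_line(position, attitude=None, speed=150, until_force=None): straight line of the TCP; attitude=None keeps the orientation; speed is the mean speed in mm/s. With until_force (N) it stops when the force on the tool has changed by that much, and returns True; else False.
- bot.move_joints(angles): joint-space move.
- bot.move_gripper(opening, grip_force=None): finger opening in mm; grip_force is the grip in N (None keeps the last); returns when the fingers have stopped.
- bot.dwell(seconds).
- bot.ik(position, orientation): joint angles nearest the present ones, or None.
- bot.read_state(): the state.
- bot.read_camera(name): name is "side" or "top" or "wrist"; returns a dict with "image" (400x640x3 uint8, blue, green, red), "depth" (400x640 float32, mm along the optical axis (not along the pixel's ray), 0 where there is no reading), "fovy" (degrees; the focal length in pixels is half the picture's height over the tangent of half this angle, whatever the lens; pixels are square), "cx", "cy" (the principal point, pixels), "eye" and "attitude" of the camera in the world; the wrist camera has in their place "mount" (4x4, takes a point from camera to tool coordinates, whose origin is the TCP and whose axes are the tool frame's). Camera axes: x right, y down, z forward; pixel columns grow to the right and rows downward; lengths in mm; the calibration is good to about 2 mm. The wrist camera is an equidistant fisheye: a pixel r from the principal point sees the ray r / f radians off the axis. A picture is of the moment at which its call begins: read the wrist's pose just before it.
A pose or a line that the arm cannot do raises bot.MotionError and nothing moves.
- bot.finish_job(): hands the job in, once; it reports no verdict.
The state is a dict: "clock": time; "joint_positions": joint angles; "qvel": joint speeds; "effort": joint torques, N m; "ee_pos": TCP position; "tool_rot": TCP orientation; "ft_force": force on the tool from outside, world axes, zero at the start; "moment": the same for the moment, N m; "grip_width": finger opening in mm.
Only numpy, scipy, OpenCV 4.12 (cv2) and the standard library are available. Lean on these libraries where they do the work, as an engineer would, in place of code of your own. Each camera call takes 0.05 s, during which the arm holds its last target. There are 200 camera calls.

TASK

Change over the trays of the drying rack, using only the fingertips: slide the drawn-out tray with the plaster moulds fully home, and hook behind the front lip of the tray with the two bowls and draw it out all the way to its stop, with both bowls still standing on it. Do not grip the lips or touch, lift or tip any of the ware, and leave the plates' tray and the things on the bench where they are. The order of the two does not matter; finish clear of everything.

Things in the scene. Friction and masses are not known exactly. Their poses are not given: they have to be found in the camera images.
- rack: low steel drying rack fixed to the bench, 465 mm wide (y), 290 mm deep (x), open above, carrying three plywood trays side by side at 145 mm pitch, in varying order. Origin: front centre on the bench; x points into the rack, y to its left. Tray floors lie 118 mm and lip tops 150 mm above the bench; no part of the frame stands higher than 135 mm. Home, a lip stands 20 mm in front of the steel runners
- tray_bowls (a joint): how far the drying tray carrying the two bowls is drawn out of the rack, m: 0 = fully home against the rear bar, 0.140 = fully out against its stop. It slides with about 2.5 N of friction (plus 6 N per m/s), cannot lift or come off, and stays where it is left. Starts nearly home
- tray_bowls_lip (a point): centre of the top edge of the front lip of the tray with the two bowls; moves with it. The lip is an upright wooden batten across the tray's front, 130 mm wide (y), 15 mm thick (x), top 32 mm above the tray floor, which reaches 265 mm back from it with side battens 8 mm thick and 12 mm high. Axes: x straight into the rack (the tray draws out along -x), z up
- tray_moulds (a joint): how far the drying tray carrying the two plaster moulds is drawn out of the rack, m: 0 = fully home against the rear bar, 0.140 = fully out against its stop. It slides with about 2.5 N of friction (plus 6 N per m/s), cannot lift or come off, and stays where it is left. Starts well out
- tray_moulds_lip (a point): centre of the top edge of the front lip of the tray with the two plaster moulds; moves with it. The lip is an upright wooden batten across the tray's front, 130 mm wide (y), 15 mm thick (x), top 32 mm above the tray floor, which reaches 265 mm back from it with side battens 8 mm thick and 12 mm high. Axes: x straight into the rack (the tray draws out along -x), z up
- tray_plates (a joint): how far the drying tray carrying the two plates is drawn out of the rack, m: 0 = fully home against the rear bar, 0.140 = fully out against its stop. It slides with about 2.5 N of friction (plus 6 N per m/s), cannot lift or come off, and stays where it is left. Starts nearly home
- tray_plates_lip (a point): centre of the top edge of the front lip of the tray with the two plates; moves with it. The lip is an upright wooden batten across the tray's front, 130 mm wide (y), 15 mm thick (x), top 32 mm above the tray floor, which reaches 265 mm back from it with side battens 8 mm thick and 12 mm high. Axes: x straight into the rack (the tray draws out along -x), z up
- bowl_1: open terracotta bowl, 76 mm across, 45 mm high, the front one: between the lip's inner face and it 55 mm or more are free; loose, stands on the bowls' tray; origin at the centre of its underside
- bowl_2: the same kind of bowl, the rear one; loose, stands on the bowls' tray; origin at the centre of its underside
- mould_1: solid white plaster mould, a plain cylinder 62 mm across, 70 mm high, the front one; loose, stands on the moulds' tray; origin at the centre of its underside
- mould_2: the same kind of mould, the rear one; loose, stands on the moulds' tray; origin at the centre of its underside
- plate_1: shallow terracotta plate, 96 mm across, 16 mm high; loose, stands on the plates' tray; origin at the centre of its underside
- plate_2: shallow terracotta saucer, 60 mm across, 15 mm high; loose, stands on the plates' tray; origin at the centre of its underside
- pestle_1: terracotta pestle standing on the bench in front of the rack, 44 mm across the foot, 82 mm high (the trays, whose undersides are 98 mm up at the lowest cleat, pass over it); origin under its centre
- pestle_2: a second pestle like it
- rib: flat wooden potter's rib lying on the bench, 118 x 45 x 8 mm; origin under its body
- slip_bottle: clear plastic bottle, 60 mm across, 150 mm high, on the bench to the right; origin under its centre
- mug: white mug, 80 mm across, 85 mm high, on the bench to the left; origin under its centre
Mind the look-alikes: they are no part of the job. What is shaped like the bowl_2 but black is not meant.

How it is judged (in metres and radians):
At the end, for the whole second after the job is handed in: The bowls' tray is drawn out to within 10 mm of its stop, the moulds' tray is pushed to within 10 mm of fully home, the plates' tray is still in; all three are at rest, and every bowl, mould and plate stands upright (within 0.15 rad) on its own tray (value of joint tray_bowls above 0.13 m and value of joint tray_moulds below 0.01 m and value of joint tray_plates below 0.03 m and not (velocity of joint tray_bowls above 0.01 m/s or velocity of joint tray_bowls below -0.01 m/s) and not (velocity of joint tray_moulds above 0.01 m/s or velocity of joint tray_moulds below -0.01 m/s) and not (velocity of joint tray_plates above 0.01 m/s or velocity of joint tray_plates below -0.01 m/s) and x of bowl_1 in the frame of tray_bowls_lip between 0.03 and 0.27 m and y of bowl_1 in the frame of tray_bowls_lip between -0.06 and 0.06 m and z of bowl_1 in the frame of tray_bowls_lip between -0.038 and -0.024 m and angle between each of bowl_1, bowl_2, mould_1, mould_2, plate_1, plate_2's own z axis and vertical below 0.15 rad and linear speed of each of bowl_1, bowl_2, mould_1, mould_2, plate_1, plate_2 below 0.02 m/s and x of bowl_2 in the frame of tray_bowls_lip between 0.03 and 0.27 m and y of bowl_2 in the frame of tray_bowls_lip between -0.06 and 0.06 m and z of bowl_2 in the frame of tray_bowls_lip between -0.038 and -0.024 m and x of mould_1 in the frame of tray_moulds_lip between 0.03 and 0.27 m and y of mould_1 in the frame of tray_moulds_lip between -0.06 and 0.06 m and z of mould_1 in the frame of tray_moulds_lip between -0.038 and -0.024 m and x of mould_2 in the frame of tray_moulds_lip between 0.03 and 0.27 m and y of mould_2 in the frame of tray_moulds_lip between -0.06 and 0.06 m and z of mould_2 in the frame of tray_moulds_lip between -0.038 and -0.024 m and x of plate_1 in the frame of tray_plates_lip between 0.03 and 0.27 m and y of plate_1 in the frame of tray_plates_lip between -0.06 and 0.06 m and z of plate_1 in the frame of tray_plates_lip between -0.038 and -0.024 m and x of plate_2 in the frame of tray_plates_lip between 0.03 and 0.27 m and y of plate_2 in the frame of tray_plates_lip between -0.06 and 0.06 m and z of plate_2 in the frame of tray_plates_lip between -0.038 and -0.024 m); the robot touches nothing.
It fails at once if the ware on a tray is touched by the robot (contact force between any of the fingers, the arm and bowl_1 above 1 N or contact force between any of the fingers, the arm and bowl_2 above 1 N or contact force between any of the fingers, the arm and mould_1 above 1 N or contact force between any of the fingers, the arm and mould_2 above 1 N or contact force between any of the fingers, the arm and plate_1 above 1 N or contact force between any of the fingers, the arm and plate_2 above 1 N).
It fails at once if a piece of ware is lifted off its tray or tipped over (z of any of bowl_1, bowl_2 in the frame of tray_bowls_lip above -0.015 m or angle between any of bowl_1, bowl_2, mould_1, mould_2, plate_1, plate_2's own z axis and vertical above 0.4 rad or z of any of mould_1, mould_2 in the frame of tray_moulds_lip above -0.015 m or z of any of plate_1, plate_2 in the frame of tray_plates_lip above -0.015 m).
It fails at once if a tray's lip is gripped between the fingers instead of being hooked or pushed, or a tray is worked with the arm or the gripper's body ((contact force between the fingers and tray_bowls_c0 above 2 N and contact force between the fingers and tray_bowls_c1 above 2 N) or contact force between the arm and tray_bowls above 3 N or (contact force between the fingers and tray_moulds_c0 above 2 N and contact force between the fingers and tray_moulds_c1 above 2 N) or contact force between the arm and tray_moulds above 3 N or (contact force between the fingers and tray_plates_c0 above 2 N and contact force between the fingers and tray_plates_c1 above 2 N) or contact force between the arm and tray_plates above 3 N).
It fails at once if the plates' tray is shifted (distance of tray_plates_lip from where it was at the start of the episode above 0.015 m).
It fails at once if something standing on the bench is moved or knocked over (distance of any of pestle_1, pestle_2, rib, slip_bottle, mug from where it was at the start of the episode above 0.02 m).
It also fails if it takes over 45 s, if anything falls off the work surface, if the arm or the gripper's body presses on something with over 40 N, if the wrist force passes 120 N, or if a joint passes its speed limit or range.

## Working session

There is one attempt and no reset: what is moved stays moved. The work goes in short steps, each a Python script; the robot and the scene stay as the last script left them, time stands still between calls to the robot, and variables do not carry over. Pictures are saved under pics/ and viewed, about 8 in all and at most 12, crops included, and the job is handed in when it is done.

```bash
mkdir -p pics; cat > h.py <<'E'
import numpy as np, cv2
from scipy.spatial.transform import Rotation as R
from rig import bot
def rot(q): return R.from_quat([q[1],q[2],q[3],q[0]])
def world(c):
    """per-pixel world points of a fixed camera"""
    d=c["depth"]; f=200/np.tan(np.radians(c["fovy"])/2)
    v,u=np.mgrid[:400,:640]
    p=np.stack([(u-c["cx"])/f*d,(v-c["cy"])/f*d,d],-1)
    a=np.array(c["attitude"]); M=a if a.shape==(3,3) else rot(a).as_matrix()
    P=p@M.T+np.array(c["eye"]); P[d==0]=np.nan
    return P
E
python3 - <<'E'
from h import *
for n in("top","side"):
    c=bot.read_camera(n); cv2.imwrite(f"pics/{n}0.png",c["image"]); P=world(c); np.save(n+"P.npy",P)
    print(n,c["eye"],c["attitude"],c["fovy"],np.nanmedian(P[...,2]))
s=bot.read_state();print(s["clock"],s["ee_pos"],s["tool_rot"],s["ft_force"])
E
```

```text
top [ 550.51335822   12.91711516 1371.0616234 ] [ 0.01060188 -0.70142796  0.71239793 -0.01938051] 55.66425914734746 -1.4214685204510715
side [ 530.94115874 1025.11184372  774.02565423] [ 0.02257727 -0.04620134  0.87749799 -0.47681546] 48.91080409762201 0.6637338931779482
0.1 [223.08550454 502.51184081 249.78840785] [-0.59265226  0.59299445  0.38511468 -0.38575583] [-0.76809125  1.00668707  0.76745638]
```

View pics/top0.png

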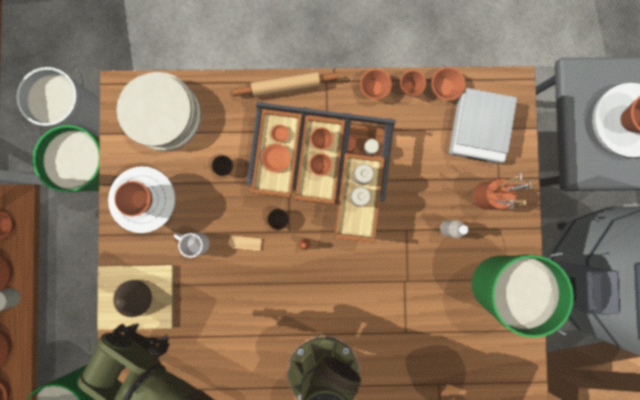

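View pics/side0.png

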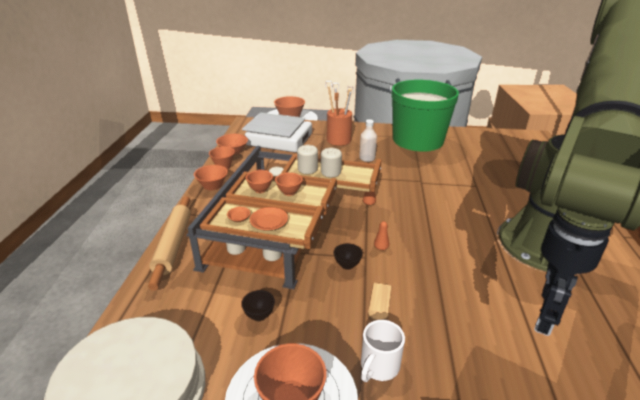

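The top view shows the rack slightly rotated. The trays, left to right, are plates (saucer and plate at 281,133 and 277,157), bowls (terracotta at 322,138 and 319,164) and moulds (364,174 and 361,196), with the moulds' tray drawn out. The black bowls at (222,165) and (278,218) are look-alikes standing on the bench. One pestle is at (305,243), and the other is next to or under the moulds' tray.

```bash
python3 - <<'E'
from h import *
P=np.load("topP.npy"); I=cv2.imread("pics/top0.png")
z=P[...,2]
m=((z>140)&(z<156)).astype(np.uint8); m[:100]=0;m[250:]=0;m[:,:235]=0;m[:,400:]=0
n,l,st,ce=cv2.connectedComponentsWithStats(m)
for i in range(1,n):
    if st[i,4]>=12:
        q=P[l==i]; r=cv2.minAreaRect(q[:,:2].astype(np.float32)); print(st[i],np.round(np.median(q,0)),np.round(r[0]),np.round(r[1]),round(r[2],1))
# ware
for nm,lo,hi in(("rims",157,170),("mould",180,196)):
    m=((z>lo)&(z<hi)).astype(np.uint8); m[:100]=0;m[250:]=0;m[:,:235]=0;m[:,400:]=0
    n,l,st,ce=cv2.connectedComponentsWithStats(m)
    for i in range(1,n):
        if st[i,4]>=20:
            q=P[l==i]; r=cv2.minAreaRect(q[:,:2].astype(np.float32)); print(nm,st[i],np.round(r[0]),np.round(r[1]))
# frame bars
m=(z>100)&(z<165); m[:100]=0;m[250:]=0;m[:,:235]=0;m[:,400:]=0
q=P[m]; r=cv2.minAreaRect(q[:,:2].astype(np.float32)); print("all",r)
c=I[95:255,235:405]; c=cv2.resize(c,None,fx=3.5,fy=3.5,interpolation=cv2.INTER_CUBIC); cv2.imwrite("pics/crop1.png",c)
E
```

```text
[311 129  20  19 104] [819.  -4. 146.] [808.  -2.] [62. 56.] 80.8
[310 154  20  20 116] [732.   2. 146.] [722.   3.] [61. 60.] 41.0
[250 188  40   9 189] [633. 167. 150.] [633. 166.] [127.  15.] 82.0
[294 195  40   9 186] [609.  23. 150.] [610.  24.] [128.  15.] 81.9
[334 233  41  10 190] [ 484. -104.  150.] [ 483. -105.] [130.  15.] 81.7
rims [310 127  23  23 125] [805.  -3.] [71. 73.]
rims [309 152  23  24 133] [722.   2.] [71. 74.]
mould [354 164  20  19 294] [ 686. -135.] [60. 57.]
mould [351 186  20  20 297] [ 615. -123.] [58. 60.]
all ((703.27734375, 9.973907470703125), (467.4214172363281, 421.36712646484375), 81.930419921875)
```

View pics/crop1.png

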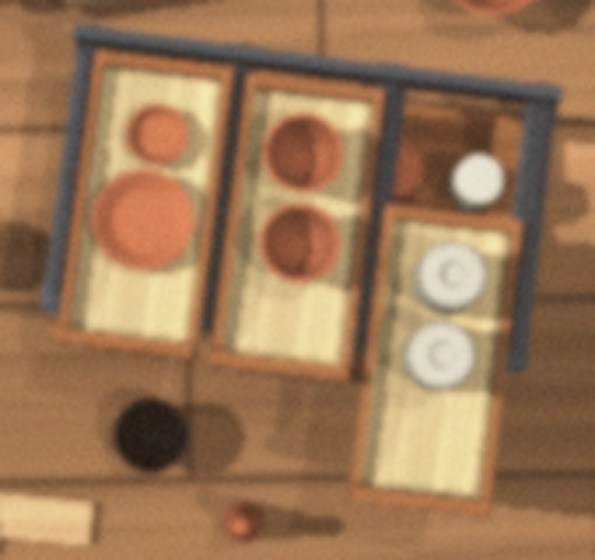

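The crop confirms it: terracotta bowls in the middle tray, white moulds in the drawn-out right tray, and the black bowl is on the bench. The lips measure 128x15 mm with their tops at z=150, which matches the description. Next I push the moulds' tray home, then hover over the bowls' tray.

```bash
cat >> h.py <<'E'
A=np.radians(81.9); ux=np.array([np.sin(A),-np.cos(A),0]); uy=np.array([np.cos(A),np.sin(A),0]); dn=np.array([0,0,-1.])
def W(s,t,z): return s*ux+t*uy+[0,0,z]
def quat():
    best=None
    for sg in(1,-1):
        x=sg*uy; q=R.from_matrix(np.stack([x,dn,np.cross(x,dn)],1)).as_quat(); q=q[[3,0,1,2]]
        j=bot.ik(W(445,-36,255),q)
        if j is not None:
            k=abs(j[5]); 
            if best is None or k<best[0]: best=(k,q)
    return best[1]
def show(m):
    s=bot.read_state(); p=np.array(s["ee_pos"]); print(m,round(s["clock"],2),"s,t,z",np.round([p@ux,p@uy,p[2]],1),"F",np.round(s["ft_force"],1),s["grip_width"])
E
python3 - <<'E'
from h import *
q=quat(); np.save("q.npy",q)
bot.move_gripper(0); 
bot.move_to(W(448,-36,255),q); show("above")
print(bot.servo_line(W(448,-36,147),until_force=10)); show("down")
print(bot.servo_line(W(620,-36,147),speed=60,until_force=14)); show("pushed")
bot.dwell(.2); show("rest")
bot.servo_line(W(np.array(bot.read_state()["ee_pos"])@ux-25,-36,147),speed=80)
bot.servo_line(W(560,-36,255)); bot.move_to(W(642,110,255),q); show("hover")
c=bot.read_camera("top"); cv2.imwrite("pics/top1.png",cv2.resize(c["image"][95:255,235:405],None,fx=3.5,fy=3.5)); P=world(c);np.save("topP1.npy",P)
w=bot.read_camera("wrist"); cv2.imwrite("pics/wrist1.png",w["image"])
E
```

```text
above 3.15 s,t,z [448.1 -35.5 255. ] F [ 0.  -0.1 -0.4] 0.44227399234137726
False
down 4.02 s,t,z [448.4 -36.  147.7] F [-0.4  0.5 -0. ] -0.03270809590861641
True
pushed 6.13 s,t,z [593.  -36.1 146.3] F [ 0.1 -0.3 -0.2] 0.008506615881827285
rest 6.33 s,t,z [592.8 -36.1 146.2] F [ 0.4 -0.9 -0.3] 0.18198226618536315
hover 8.38 s,t,z [641.8 110.  254. ] F [-0.5 -0.  -0. ] -0.057011453027090084
```

View pics/top1.png

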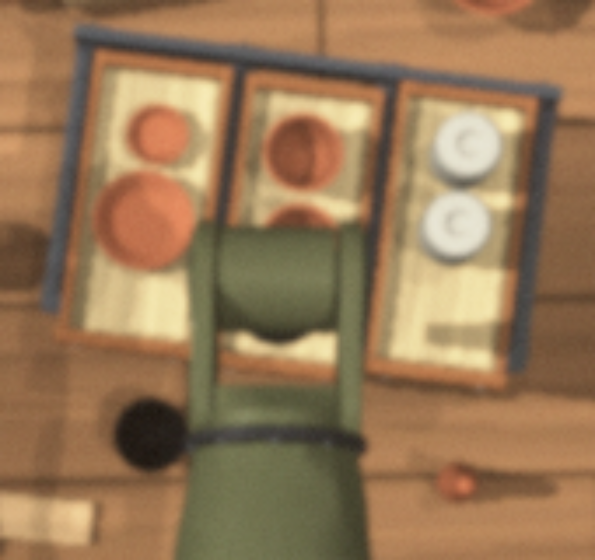

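View pics/wrist1.png

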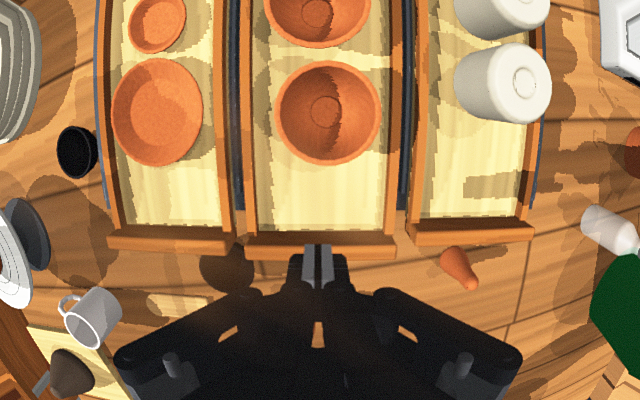

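The moulds' tray is home, with its rear edge against the rear bar and both moulds standing. The wrist view shows the fingers centred on the bowls' lip (318 vs 320 px) and free space between the lip (row 245) and the front bowl (row 165). Next I hook the lip and draw.

```bash
python3 - <<'E'
from h import *
P=np.load("topP1.npy"); z=P[...,2]; s=P@ux; t=P@uy
m=(abs(z-150)<5)&(abs(t+36)<50)&(s>560)&(s<640); print("moulds lip s",np.nanmedian(s[m]),m.sum())
print(bot.servo_line(W(642,110,147),speed=80,until_force=10)); show("down")
E
```

```text
moulds lip s 611.9516543832249 140
False
down 9.97 s,t,z [642.2 110.  147.6] F [0.4 0.3 0.7] -0.06373877618716102
```

```bash
python3 - <<'E'
from h import *
print(bot.servo_line(W(622,110,147),speed=40,until_force=14)); show("near")
print(bot.servo_line(W(470,110,147),speed=45,until_force=14)); show("drawn")
bot.dwell(.2); show("rest")
s=np.array(bot.read_state()["ee_pos"])@ux
bot.servo_line(W(s+15,110,147),speed=50); bot.servo_line(W(s+15,110,255),speed=100)
bot.move_to(W(400,110,330),np.load("q.npy")); bot.move_to([223,502,250],np.load("q.npy")); bot.dwell(.3); show("clear")
c=bot.read_camera("top"); cv2.imwrite("pics/top2.png",cv2.resize(c["image"][95:255,235:405],None,fx=3.5,fy=3.5)); P=world(c)
z=P[...,2]; S=P@ux; T=P@uy
for n,t0 in(("plates",255),("bowls",110),("moulds",-36)):
    m=(abs(z-150)<5)&(abs(T-t0)<50)&(S>440)&(S<640); print(n,"lip s",np.nanmedian(S[m]),m.sum())
E
```

```text
False
near 10.62 s,t,z [622.1 110.  147.2] F [0.7 0.1 0. ] 0.033751241851262034
True
drawn 13.18 s,t,z [490.1 110.  147.3] F [ 3.6 -1.2  0.8] -0.08066992759160452
rest 13.38 s,t,z [490.1 110.1 147.1] F [2.5 0.1 2.8] -0.22191738711179937Traceback (most recent call last):
  File "<stdin>", line 7, in <module>
rig.MotionError: the arm cannot take that pose within its joint ranges
```

```bash
python3 - <<'E'
from h import *
show("now")
bot.move_joints([1.086,0.3,1.521,0,1.321,-0.067]); bot.dwell(.3); show("clear")
c=bot.read_camera("top"); cv2.imwrite("pics/top2.png",cv2.resize(c["image"][95:255,235:405],None,fx=3.5,fy=3.5)); P=world(c)
z=P[...,2]; S=P@ux; T=P@uy
for n,t0 in(("plates",255),("bowls",110),("moulds",-36)):
    m=(abs(z-150)<5)&(abs(T-t0)<50)&(S>440)&(S<640); print(n,"lip s",np.nanmedian(S[m]),m.sum())
E
```

```text
now 15.64 s,t,z [400.  110.  329.9] F [-0.1  0.6 -0.7] -0.23030918538056597
clear 17.74 s,t,z [150.6 528.9 250.3] F [0.5 0.6 0.1] -0.34506790312628943
plates lip s 603.2112842861384 142
bowls lip s 475.4695410179115 200
moulds lip s 611.5244105315548 140
```

View pics/top2.png

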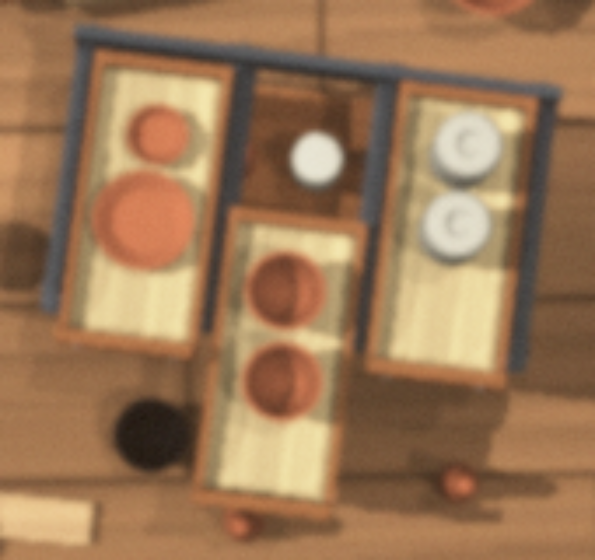

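```bash
python3 - <<'E'
from h import *
P=world(bot.read_camera("top")); z=P[...,2]; S=P@ux; T=P@uy
for t0,hi in((110,520),(-36,640)):
    m=(abs(z-150)<4)&(abs(T-t0)<60)&(S>440)&(S<hi); print(np.nanmean(S[m]),np.percentile(S[m],[2,50,98]),m.sum())
E
```

```text
472.22404641524093 [465.13796785 472.25686727 479.34127613] 152
611.7190199403428 [604.6424577  611.70426594 618.93449445] 159
```

Travel between the two lips is 139.5 mm, so the bowls' tray is at its stop and the moulds' tray is home. All the ware is standing and the arm is clear, so I'm handing in.

```bash
python3 -c "
from h import *
bot.finish_job(); show('done')"
```

```text
the job is handed in; nothing more can be done
the job is handed in; nothing more can be done
```

The tray change is done and handed in; the last clock reading before that was about 18 s of the 45 s. With the fingers closed, I pushed the moulds' tray home until the force rose. Then I hooked behind the bowls' lip and drew that tray out until it met its stop.

- **Trays:** the last camera check puts the moulds' lip at 611.7 mm and the bowls' lip at 472.2 mm along the rack. They are 139.5 mm apart, against a 140 mm stroke. The plates' lip is unmoved at 603.2 mm.
- **Ware and bench:** in the top view all the ware stands upright on its own tray, and the pestles, rib and black bowl in that view look undisturbed. I did not look at the mug and bottle again at the end; the arm was kept away from them.
- **Checks that disagreed or failed:** an earlier, looser reading put the bowls' lip at 475.5 mm because it included part of the bowl. The cleaner re-measurement replaced it. One retreat pose was refused as out of reach, so I returned the arm to its start joints instead, clear of everything.

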